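# Find the free hatch in the bar's service riser

### The arm

A 6-joint arm with a two-finger parallel gripper is mounted at the origin on the work surface. World frame = base frame: x ahead of the robot, y to its left, z up, the work surface at z = 0. Lengths are in m, angles in degrees, forces in N, time in s.
With the tool pointing down it reaches from about 0.25 to 0.725 m from the base axis. Payload 9.7 kg.
Tool frame: the origin (TCP) lies midway between the tips of the shut fingers; the grasp point (between the pads) lies 19 mm behind it; x points along the fingers, y is the direction in which the jaws open and shut, and the axes are right-handed (so a half turn about x gives the same grasp; the last joint's range is limited). The gripper opens to 85 mm and grips with 20 to 120 N. Pads are 22 mm wide; open, the fingers measure 114 mm over their backs; the gripper's body (76 mm by 85 mm) begins 54 mm behind the grasp point. The pads swing forward as they close: fully open they stand 13 mm farther back than shut.
Start: joints at [-63.369, 4.979, 10.078, 95.1, 0, 90], TCP at [0.247, -0.492, 0.231] pointing down, gripper open.
Joint ranges: [-179.16, 179.16], [-48.56, 103.87], [-65.8, 70.77], [-126.05, 130.52], [-82.76, 87.17], [-180, 180]. Speed limits (degrees/s): [127.2, 127.2, 147.25, 180, 180, 180].

### API

Orientations are given as [roll, pitch, yaw] about the fixed x, y, z axes, in that order (R = Rz(yaw) Ry(pitch) Rx(roll)).
In Python, from workcell import bot, cams gives the robot as it stands.
- The arm moves only by the tool apply_moves, never from a script. Its argument "commands" is a list of rows, each a list of 5 numbers: the shift along the tool's x, y, z in m, then the turn about the tool's x in rad, then the opening, from -1 (shut) to 1 (fully open). In form: [[tx, ty, tz, roll, hand], ...]. A call has 1 to 12 rows; each row is the pose to reach, as a shift and turn from the pose measured when the call began, along the tool's axes at that moment; what a row does not reach only later rows make up. A row lasts 1/10 s, in which the tool goes at most 50 mm and 8.59 degrees, less where a joint would pass 70% of its speed; a pose out of reach is approached as far as the arm can. A call with a gripper value outside its range is refused whole. The fingers move at their own pace and stop on an object; "newtons" is the grip in N (left out, the last holds). Time passes only in rows, so rows that repeat a pose let the fingers close. It gives the time, the measured TCP pose, the force and the opening at its end, in the units of the state.
- bot.get_obs(): the state, without advancing time (a new reading comes with each control period).
- cams.camera(name): name is "scene" or "top"; returns a dict with "frame" (384x512x3 uint8, blue, green, red), "depth" (384x512 float32, m along the optical axis (not along the pixel's ray), 0 where there is no reading), "camera_matrix" (3x3 intrinsics, pixels), "R" (3x3) and "t" (3): a world point X has camera coordinates R X + t. Camera axes: x right, y down, z forward; pixel columns grow to the right and rows downward; lengths in m; the calibration is good to about 2 mm. A picture is of the moment at which its call begins.
- bot.job_done(): hands the job in, once; it reports no verdict.
Trained networks look in the newest picture that a camera, given by its name, has taken for a name from the list of things; names that differ only in an ending like _2 or _b are one class to them, and where a whole thing is asked for, a point or a joint stands for the part that bears it (a point fixed in the world has none). Each returns a list of dicts, best first, with "confidence" (0 to 1); they miss things now and then, are a little off and sometimes report something else, mostly with a low value. They report only what shows in the picture. A call takes as long as a camera call.
- cams.spot_in(name, camera): "rect" ([left, top, right, bottom] in pixels, round what is visible of it).
The state is a dict: "time": time; "q": joint angles; "qd": joint speeds; "joint_efforts": joint torques, N m; "ee_pos": TCP position; "tcp_rot": TCP orientation; "wrist_force": force on the tool from outside, world axes, zero at the start; "torque": the same for the moment, N m; "opening": finger opening in m.
Only numpy, scipy, OpenCV 4.12 (cv2) and the standard library are available. Lean on these libraries where they do the work, as an engineer would, in place of code of your own. Each camera call takes 0.05 s, during which the arm holds its last target. There are 200 camera calls.

### The job

One of the four hatches in the top of the bar's service riser is free and the other three are jammed: press gently on the black spots, one hatch after another, until you find the one that rocks, then push that hatch open by its robot-side half as far as it will go and leave it standing open with the other three shut. Work only with the fingers, without picking anything up, do not force the jammed ones, and leave the tape, fittings and tools lying about where they are.

Things in the scene. Friction and masses are not known exactly. Their poses are not given: they have to be found in the camera images.
- riser: fixed dark wooden box on the bar, 141 x 562 x 85 mm (x, y, z), origin at the centre of its underside, long axis y, -x side to the robot. Four 90 x 90 x 6 mm aluminium hatches in 93 mm openings lie flush in its top, hatch0 (+y) to hatch3, 115 mm apart; each pivots on a y pin under its middle, 82 mm up. Three are jammed by hidden rubber-topped blocks; one, any of them, is free, with 45 mm or more of depth below
- hatch0 (a joint): tilt of hatch0 (rad) about the pin under its middle: 0 level, positive when its robot-side half goes down and its far half comes up. A free hatch moves from -0.2 to a stop at 0.9 with light friction (1 to 2 N on the spot) and stays where it is left; a jammed one gives springily, 1 mm at about 15 N, 0.1 rad at most
- hatch0_spot (a point): centre of the black 22 mm spot on the top face of hatch0, the place to press: midway across it, 30 mm from the pivot towards the robot side (riser -x), 15 mm from that edge; moves with the hatch; z up from the hatch face
- hatch1 (a joint): tilt of hatch1 (rad) about the pin under its middle: 0 level, positive when its robot-side half goes down and its far half comes up. A free hatch moves from -0.2 to a stop at 0.9 with light friction (1 to 2 N on the spot) and stays where it is left; a jammed one gives springily, 1 mm at about 15 N, 0.1 rad at most
- hatch1_spot (a point): centre of the black 22 mm spot on the top face of hatch1, the place to press: midway across it, 30 mm from the pivot towards the robot side (riser -x), 15 mm from that edge; moves with the hatch; z up from the hatch face
- hatch2 (a joint): tilt of hatch2 (rad) about the pin under its middle: 0 level, positive when its robot-side half goes down and its far half comes up. A free hatch moves from -0.2 to a stop at 0.9 with light friction (1 to 2 N on the spot) and stays where it is left; a jammed one gives springily, 1 mm at about 15 N, 0.1 rad at most
- hatch2_spot (a point): centre of the black 22 mm spot on the top face of hatch2, the place to press: midway across it, 30 mm from the pivot towards the robot side (riser -x), 15 mm from that edge; moves with the hatch; z up from the hatch face
- hatch3 (a joint): tilt of hatch3 (rad) about the pin under its middle: 0 level, positive when its robot-side half goes down and its far half comes up. A free hatch moves from -0.2 to a stop at 0.9 with light friction (1 to 2 N on the spot) and stays where it is left; a jammed one gives springily, 1 mm at about 15 N, 0.1 rad at most
- hatch3_spot (a point): centre of the black 22 mm spot on the top face of hatch3, the place to press: midway across it, 30 mm from the pivot towards the robot side (riser -x), 15 mm from that edge; moves with the hatch; z up from the hatch face
- tape: roll of white tape, 58 mm across, 24 mm high, lying on the +y end of the riser's top; origin at the centre of its underside. A bystander, leave alone
- union: small steel and brass pipe union, 28 mm across, 30 mm high, standing on the -y end of the riser's top; origin at the centre of its underside. A bystander, leave alone
- spanner: steel spanner, 170 mm long, lying flat on the bar before the riser; origin on its underside. A bystander, leave alone
- tape_measure: yellow and black tape measure, 32 x 65 x 60 mm high, on the bar behind the riser; origin at the centre of its underside. A bystander, leave alone
- elbow: small grey pipe elbow, about 45 mm long, 23 mm high, lying on the bar behind the riser; origin on its underside. A bystander, leave alone
- beaker: blue open beaker, 68 mm across, 85 mm high, on the bar behind the riser; origin at the centre of its underside. A bystander, leave alone

How it is judged:
By the outcome, as a careful person would: the job done as asked, in the order asked, and still so for the second after the job is handed in, with the robot touching nothing.
It also fails if it takes over 48 s, if anything falls off the work surface, if the arm or the gripper's body presses on something with over 40 N, if the wrist force passes 120 N, or if a joint passes its speed limit or range.

## Working session

There is one attempt and no reset: what is moved stays moved. The work goes in short steps, Python scripts to look and compute and a tool call to move; the robot and the scene stay as the last step left them, time stands still between calls to the robot, and variables do not carry over. Pictures are saved under pics/ and viewed, about 8 in all and at most 12, crops included, and the job is handed in when it is done.

Besides the shell and the picture viewer there is one more tool, called as name([rows], argument=value, ...), one row to a line, values as JSON. apply_moves: Moves the arm, as the interface text tells. Its arguments: {"type":"object","properties":{"commands":{"type":"array"},"newtons":{"type":"number"}},"required":["commands"]}

```bash
mkdir -p pics; ls
cat > h.py <<'E'
import numpy as np, cv2
from workcell import bot, cams
def w(c,u,v,d=None,z=None):
    K,R,t=c["camera_matrix"],np.array(c["R"]),np.array(c["t"])
    r=np.linalg.inv(K)@[u,v,1]
    if z is not None:
        o=-R.T@t; g=R.T@r; d=(z-o[2])/g[2]; return o+g*d
    d=c["depth"][int(round(v)),int(round(u))] if d is None else d
    return R.T@(r*d-t)
E
python3 - <<'E'
from h import *
print(bot.get_obs())
for n in("top","scene"):
    c=cams.camera(n); cv2.imwrite(f"pics/{n}0.png",c["frame"])
    for k in["hatch%d_spot"%i for i in range(4)]+["riser","tape","union","tape_measure","beaker"]:
        for r in cams.spot_in(k,n)[:4]:
            a=r["rect"];u,v=(a[0]+a[2])/2,(a[1]+a[3])/2
            print(n,k,round(r["confidence"],2),np.round(a),np.round(w(c,u,v),4),np.round(w(c,u,v,z=.085),4))
E
```

```text
pics
{'time': 0.0, 'q': array([-6.33687448e+01,  5.01143224e+00,  1.00345984e+01,  9.51004630e+01,
       -2.25936858e-04,  8.99991403e+01]), 'qd': array([-0.02795424,  0.00242587, -0.1588495 ,  0.05197156,  0.02915754,
       -0.00696658]), 'joint_efforts': array([ 9.26453286e-04, -5.20389783e+01,  4.64802575e+01,  1.62798178e-02,
        1.09761070e-04, -3.70775172e-05]), 'ee_pos': array([ 0.24642943, -0.49144093,  0.23058118]), 'tcp_rot': array([-89.83338609,  89.9227028 , 116.79872893]), 'wrist_force': array([-0.51542397,  0.64686026, -0.47480054]), 'torque': array([ 0.02593549,  0.00256334, -0.00027841]), 'opening': 0.08525932909697306}
top hatch0_spot 0.87 [156. 188. 193. 225.] [0.558  0.2361 0.0847] [0.5579 0.236  0.085 ]
top hatch1_spot 0.83 [204. 185. 242. 226.] [0.5592 0.1238 0.085 ] [0.5592 0.1238 0.085 ]
top hatch2_spot 0.74 [202. 190. 244. 226.] [0.5526 0.1228 0.0831] [0.5524 0.1226 0.085 ]
top hatch2_spot 0.6 [252. 185. 294. 225.] [0.5588 0.0078 0.0803] [0.5584 0.0078 0.085 ]
top hatch3_spot 0.61 [303. 183. 345. 224.] [ 0.5602 -0.1094  0.0859] [ 0.5603 -0.1095  0.085 ]

[... 1155 characters left out ...]
tch3_spot 0.85 [176. 149. 219. 187.] [ 0.5652 -0.1089  0.0826] [ 0.5669 -0.1085  0.085 ]
scene riser 0.97 [146. 139. 426. 216.] [0.5888 0.0725 0.0855] [0.5885 0.0725 0.085 ]
scene riser 0.62 [232. 148. 276. 187.] [0.5645 0.0068 0.0847] [0.5647 0.0068 0.085 ]
scene tape 0.88 [390. 151. 419. 180.] [0.5526 0.3189 0.0817] [0.555  0.3177 0.085 ]
scene tape 0.41 [186. 211. 218. 258.] [ 0.6774 -0.0995  0.003 ] [ 0.7183 -0.0878  0.085 ]
scene tape 0.36 [341. 148. 391. 188.] [0.5623 0.2381 0.0856] [0.5618 0.2382 0.085 ]
scene tape_measure 0.91 [323. 223. 355. 250.] [0.7044 0.1761 0.0545] [0.7195 0.1705 0.085 ]
scene beaker 0.92 [184. 212. 220. 258.] [ 0.6802 -0.0996  0.0054] [ 0.7198 -0.0882  0.085 ]
```

Run:
```python
from h import *
i=cv2.imread("pics/top0.png"); cv2.imwrite("pics/v1.png",cv2.resize(i[110:290,110:390],None,fx=2.8,fy=2.8,interpolation=cv2.INTER_CUBIC))
c=cams.camera("top");f=c["frame"].max(2)
m=(f<60).astype(np.uint8); n,l,s,ce=cv2.connectedComponentsWithStats(m)
for k in range(1,n):
    if 15<s[k,4]<400: print(s[k],ce[k].round(1),w(c,*ce[k],z=.085).round(4),w(c,*ce[k]).round(4))
```

```text
[ 85  86  16  25 123] [ 94.3 101.6] [0.8102 0.4294 0.085 ] [0.7764 0.3904 0.19  ]
[73 98 12  9 22] [ 77.7 102.3] [0.8091 0.469  0.085 ] [0.7756 0.4265 0.1894]
[  0 153   9  33 149] [  3.9 169.4] [0.6497 0.6373 0.085 ] [0.6619 0.675  0.0172]
[301 152  19  10  49] [308.8 158.1] [ 0.6669 -0.0765  0.085 ] [ 0.6686 -0.0771  0.0765]
[197 158  16   8  50] [204.5 161.6] [0.6619 0.1666 0.085 ] [0.6721 0.1741 0.0317]
[302 183  16   6  20] [308.  183.8] [ 0.6067 -0.0734  0.085 ] [ 0.6075 -0.0738  0.0792]
[175 185  19   1  19] [184. 185.] [0.6075 0.2142 0.085 ] [0.6079 0.2147 0.0821]
[154 187   1  19  19] [154. 196.] [0.5826 0.2836 0.085 ] [0.5834 0.2852 0.0785]
[203 186   1  19  19] [203. 195.] [0.5835 0.1699 0.085 ] [0.584  0.1704 0.0814]
[253 187   3  39  41] [253.1 206.9] [0.5544 0.0542 0.085 ] [0.5562 0.0549 0.0664]
[203 206   1  20  20] [203.  215.5] [0.536  0.1697 0.085 ] [0.536  0.1698 0.0841]
[270 213   8   8  53] [273.3 216.8] [0.5311 0.0077 0.085 ] [0.531  0.0077 0.0853]
[320 212   8   9  56] [323.4 216.2] [ 0.5309 -0.1073  0.085 ] [ 0.5309 -0.1073  0.0845]
[170 215   8   8  52] [173.5 218.5] [0.5298 0.2378 0.085 ] [0.5299 0.238  0.0837]
[220 214   8   8  55] [223.4 217.7] [0.5304 0.1226 0.085 ] [0.5303 0.1225 0.0856]
[153 223  41   4  45] [172.1 225.8] [0.513  0.2408 0.085 ] [0.5176 0.2567 0.0072]
[208 225  36   1  36] [225.5 225. ] [0.5135 0.1178 0.085 ] [0.5184 0.1258 0.0027]
[259 224  36   2  39] [275.3 224.1] [0.5142 0.0034 0.085 ] [0.5179 0.0031 0.0231]
[304 224  20   1  20] [313.5 224. ] [ 0.5134 -0.0841  0.085 ] [ 0.5134 -0.0842  0.0838]
[312 234  18   1  18] [320.5 234. ] [ 0.4903 -0.0996  0.085 ] [ 0.4904 -0.0998  0.0828]
[179 236  16   1  16] [186.5 236. ] [0.4893 0.2074 0.085 ] [0.4892 0.207  0.0875]
[230 373  35  11 233] [249.3 378.8] [0.1721 0.0655 0.085 ] [0.1957 0.0606 0.1824]
```

View pics/v1.png

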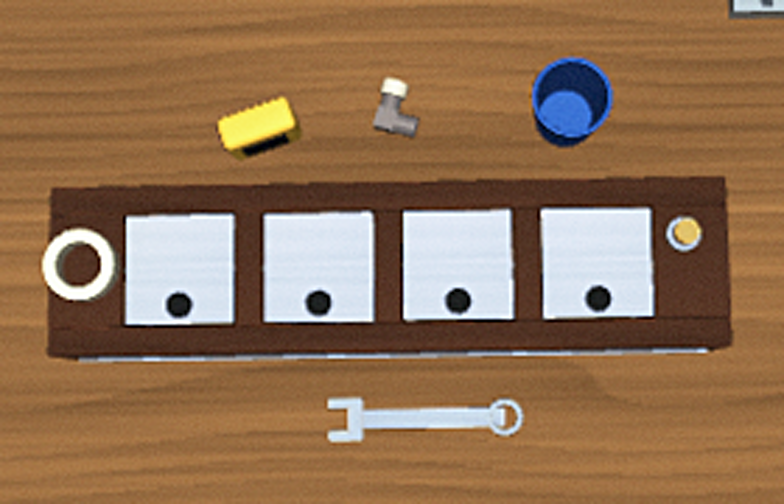

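```bash
cat >> h.py <<'E'
from scipy.spatial.transform import Rotation as Ro
S=[(.5298,.2378),(.5304,.1226),(.5311,.0077),(.5309,-.1073)]
def pose():
    o=bot.get_obs(); return o,np.array(o["ee_pos"]),Ro.from_euler("xyz",o["tcp_rot"],degrees=True).as_matrix()
def to(x,y,z):
    o,p,R=pose(); return (R.T@(np.array([x,y,z])-p)).round(4)
E
python3 - <<'E'
from h import *
o,p,R=pose();print(R.round(3)); print(to(*S[3],.12), to(*S[3],.2))
E
```

```text
[[ 0.     0.448 -0.894]
 [-0.    -0.894 -0.448]
 [-1.     0.    -0.   ]]
[ 0.1113 -0.2161 -0.4265] [ 0.0313 -0.2161 -0.4265]
```

apply_moves([
  [0.031,-0.216,-0.426,0.464,-1],
  [0.031,-0.216,-0.426,0.464,-1],
  [0.031,-0.216,-0.426,0.464,-1],
  [0.031,-0.216,-0.426,0.464,-1],
  [0.031,-0.216,-0.426,0.464,-1],
  [0.031,-0.216,-0.426,0.464,-1],
  [0.031,-0.216,-0.426,0.464,-1],
  [0.031,-0.216,-0.426,0.464,-1],
  [0.031,-0.216,-0.426,0.464,-1],
  [0.031,-0.216,-0.426,0.464,-1],
  [0.031,-0.216,-0.426,0.464,-1],
  [0.031,-0.216,-0.426,0.464,-1],
], newtons=20)

```text
time: 2.25
ee_pos: [0.5307, -0.1068, 0.1999]
tcp_rot: [1.3, 90.0, -178.5]
wrist_force: [-0.6, 0.6, 0.3]
opening: 0.0
```

Run:
```python
from h import *
o,p,R=pose();print(R.round(3),p,o["wrist_force"],o["opening"],o["time"],o["q"]); print(to(*S[3],.09))
```

```text
[[-0.001  0.003 -1.   ]
 [-0.    -1.    -0.003]
 [-1.     0.     0.001]] [ 0.5307045  -0.10681322  0.19993871] [-0.6223827   0.55640279  0.30437094] 3.8549035397404164e-05 2.25 [-1.13741155e+01  3.27952830e+00  4.79705135e+00  9.15639739e+01
 -1.06235902e-02  1.68457746e+02]
[ 0.1099  0.0005 -0.0003]
```

apply_moves([
  [0.05,0,0,0,-1],
  [0.09,0,0,0,-1],
  [0.108,0,0,0,-1],
  [0.11,0,0,0,-1],
  [0.11,0,0,0,-1],
  [0.11,0,0,0,-1],
])

```text
time: 2.85
ee_pos: [0.5313, -0.1076, 0.0919]
tcp_rot: [160.7, 89.9, -19.2]
wrist_force: [-0.2, -0.6, -0.4]
opening: 0.0002
```

apply_moves([
  [0.0005,0,0,0,-1],
  [0.001,0,0,0,-1],
  [0.0015,0,0,0,-1],
  [0.002,0,0,0,-1],
  [0.0025,0,0,0,-1],
  [0.003,0,0,0,-1],
  [0.003,0,0,0,-1],
])

```text
time: 3.55
ee_pos: [0.5312, -0.1075, 0.0887]
tcp_rot: [158.2, 89.9, -21.7]
wrist_force: [0.0, 0.2, -0.9]
opening: -0.0
```

apply_moves([
  [0.0005,0,0,0,-1],
  [0.001,0,0,0,-1],
  [0.0015,0,0,0,-1],
  [0.002,0,0,0,-1],
  [0.0025,0,0,0,-1],
  [0.003,0,0,0,-1],
  [0.003,0,0,0,-1],
])

```text
time: 4.25
ee_pos: [0.5312, -0.1075, 0.0856]
tcp_rot: [157.1, 89.9, -22.8]
wrist_force: [0.6, 0.6, 0.5]
opening: -0.0007
```

apply_moves([
  [0.0004,0,0,0,-1],
  [0.0008,0,0,0,-1],
  [0.0008,0,0,0,-1],
])

```text
time: 4.55
ee_pos: [0.5312, -0.1075, 0.0849]
tcp_rot: [158.2, 89.9, -21.7]
wrist_force: [-0.5, 0.3, -0.1]
opening: 0.0001
```

apply_moves([
  [0.0003,0,0,0,-1],
  [0.0006,0,0,0,-1],
  [0.0006,0,0,0,-1],
])

```text
time: 4.85
ee_pos: [0.5312, -0.1075, 0.0846]
tcp_rot: [158.4, 89.9, -21.5]
wrist_force: [-1.3, 0.3, 4.1]
opening: -0.0001
```

apply_moves([
  [0.0003,0,0,0,-1],
  [0.0006,0,0,0,-1],
  [0.0006,0,0,0,-1],
])

```text
time: 5.15
ee_pos: [0.5312, -0.1075, 0.0844]
tcp_rot: [160.2, 89.9, -19.7]
wrist_force: [-3.5, 0.5, 6.5]
opening: -0.0002
```

apply_moves([
  [-0.02,0,0,0,-1],
  [-0.045,0,0,-0.14,-1],
  [-0.045,-0.05,0,-0.28,-1],
  [-0.045,-0.1,0,-0.42,-1],
  [-0.045,-0.115,0,-0.56,-1],
  [-0.045,-0.115,0,-0.7,-1],
  [-0.045,-0.115,0,-0.84,-1],
  [-0.045,-0.115,0,-0.98,-1],
  [-0.045,-0.115,0,-1.12,-1],
  [-0.045,-0.115,0,-1.26,-1],
  [-0.045,-0.115,0,-1.4,-1],
  [-0.045,-0.115,0,-1.54,-1],
])

```text
time: 6.35
ee_pos: [0.5309, 0.0075, 0.1289]
tcp_rot: [70.2, 89.9, -21.1]
wrist_force: [-0.7, 0.7, -0.8]
opening: 0.0002
```

apply_moves([
  [0,0,0,-0.14,-1],
  [0,0,0,-0.28,-1],
  [0,0,0,-0.42,-1],
  [0,0,0,-0.56,-1],
  [0,0,0,-0.7,-1],
  [0,0,0,-0.84,-1],
  [0,0,0,-0.98,-1],
  [0,0,0,-1.12,-1],
  [0,0,0,-1.26,-1],
  [0,0,0,-1.4,-1],
  [0,0,0,-1.54,-1],
  [0,0,0,-1.6,-1],
])

```text
time: 7.55
ee_pos: [0.5309, 0.0075, 0.1285]
tcp_rot: [-24.6, 89.9, -24.0]
wrist_force: [-0.4, 0.5, 0.1]
opening: 0.0002
```

Run:
```python
from h import *
o,p,R=pose();print(R.round(3),p,o["wrist_force"],o["opening"],o["time"],o["q"].round(1)); print(to(*S[2],.0852))
c=cams.camera("scene");cv2.imwrite("pics/s1.png",c["frame"][60:300,90:450])
```

```text
[[ 0.001 -0.012  1.   ]
 [-0.001  1.     0.012]
 [-1.    -0.001  0.001]] [0.53090711 0.00753271 0.12851359] [-0.43762623  0.47591667  0.14299332] 0.00024122990542337197 7.55 [ 0.8  1.5 -5.  83.5 -0.   0.2]
[0.0433 0.0002 0.0001]
```

apply_moves([
  [0.025,0,0,0,-1],
  [0.04,0,0,0,-1],
  [0.042,0,0,0,-1],
  [0.043,0,0,0,-1],
  [0.043,0,0,0,-1],
  [0.0434,0,0,0,-1],
  [0.0438,0,0,0,-1],
  [0.0442,0,0,0,-1],
  [0.0442,0,0,0,-1],
])

```text
time: 8.5
ee_pos: [0.5311, 0.0075, 0.0846]
tcp_rot: [-19.2, 89.9, -18.4]
wrist_force: [-0.0, 0.2, 2.0]
opening: -0.0001
```

apply_moves([
  [0.0003,0,0,0,-1],
  [0.0006,0,0,0,-1],
  [0.0006,0,0,0,-1],
])

```text
time: 8.8
ee_pos: [0.5311, 0.0075, 0.0845]
tcp_rot: [-16.1, 89.9, -15.4]
wrist_force: [-2.0, -0.8, 6.2]
opening: -0.0
```

apply_moves([
  [-0.015,0,0,0,-1],
  [-0.03,0,0,0,-1],
  [-0.03,0.05,0,0,-1],
  [-0.03,0.1,0,0,-1],
  [-0.03,0.115,0,0,-1],
  [-0.03,0.115,0,0,-1],
  [-0.03,0.115,0,0,-1],
  [-0.03,0.115,0,0,-1],
])

```text
time: 9.6
ee_pos: [0.5298, 0.1215, 0.1148]
tcp_rot: [-20.0, 89.8, -19.3]
wrist_force: [0.1, -0.5, -0.1]
opening: 0.0002
```

apply_moves([
  [0.015,0,0,0,-1],
  [0.026,0,0,0,-1],
  [0.028,0,0,0,-1],
  [0.0285,0,0,0,-1],
  [0.0285,0,0,0,-1],
  [0.0285,0,0,0,-1],
])

```text
time: 10.2
ee_pos: [0.53, 0.1215, 0.0866]
tcp_rot: [-14.0, 89.8, -13.4]
wrist_force: [0.7, -0.5, 0.0]
opening: -0.0001
```

apply_moves([
  [0.0006,0.001,0,0,-1],
  [0.0012,0.001,0,0,-1],
  [0.0018,0.001,0,0,-1],
  [0.0022,0.001,0,0,-1],
  [0.0022,0.001,0,0,-1],
])

```text
time: 10.7
ee_pos: [0.53, 0.1225, 0.0845]
tcp_rot: [-13.8, 89.8, -13.1]
wrist_force: [1.1, 0.7, 0.2]
opening: -0.0001
```

apply_moves([
  [0.0003,0,0,0,-1],
  [0.0006,0,0,0,-1],
  [0.0006,0,0,0,-1],
])

```text
time: 11.0
ee_pos: [0.53, 0.1225, 0.0839]
tcp_rot: [-12.6, 89.8, -11.9]
wrist_force: [-0.4, 0.4, 0.9]
opening: -0.0001
```

apply_moves([
  [0.0004,0,0,0,-1],
  [0.0008,0,0,0,-1],
  [0.0008,0,0,0,-1],
])

```text
time: 11.3
ee_pos: [0.5299, 0.1225, 0.083]
tcp_rot: [-12.5, 89.8, -11.8]
wrist_force: [-1.7, 0.2, 1.2]
opening: 0.0006
```

apply_moves([
  [0.0004,0,0,0,-1],
  [0.0008,0,0,0,-1],
  [0.0008,0,0,0,-1],
])

```text
time: 11.6
ee_pos: [0.5299, 0.1225, 0.0821]
tcp_rot: [-13.9, 89.8, -13.2]
wrist_force: [-0.9, -0.4, 1.4]
opening: -0.0001
```

Hatch1 rocks freely (about 1 N over nearly 3 mm). Pushing on.

apply_moves([
  [0.002,0,0,0,-1],
  [0.004,0,0,0,-1],
  [0.006,0,0,0,-1],
  [0.008,0,0,0,-1],
  [0.01,0,0,0,-1],
  [0.012,0,0,0,-1],
  [0.0125,0,0,0,-1],
])

```text
time: 12.3
ee_pos: [0.5298, 0.1225, 0.0693]
tcp_rot: [-18.4, 89.9, -17.7]
wrist_force: [0.4, -0.4, 1.3]
opening: -0.0001
```

apply_moves([
  [0.001,0,0,0,-1],
  [0.002,0,0,0,-1],
  [0.003,0,0,0,-1],
  [0.004,0,0,0,-1],
  [0.004,0,0,0,-1],
])

```text
time: 12.8
ee_pos: [0.5296, 0.1224, 0.065]
tcp_rot: [-24.2, 89.9, -23.6]
wrist_force: [-0.9, 0.4, 0.3]
opening: 0.0004
```

Run:
```python
from h import *
o,p,R=pose();print(p,o["wrist_force"],o["time"])
c=cams.camera("scene");cv2.imwrite("pics/s2.png",cv2.resize(c["frame"][60:270,140:440],None,fx=2.5,fy=2.5))
```

```text
[0.52963646 0.12244231 0.06501092] [-0.89653051  0.39729599  0.34314921] 12.8
```

View pics/s2.png

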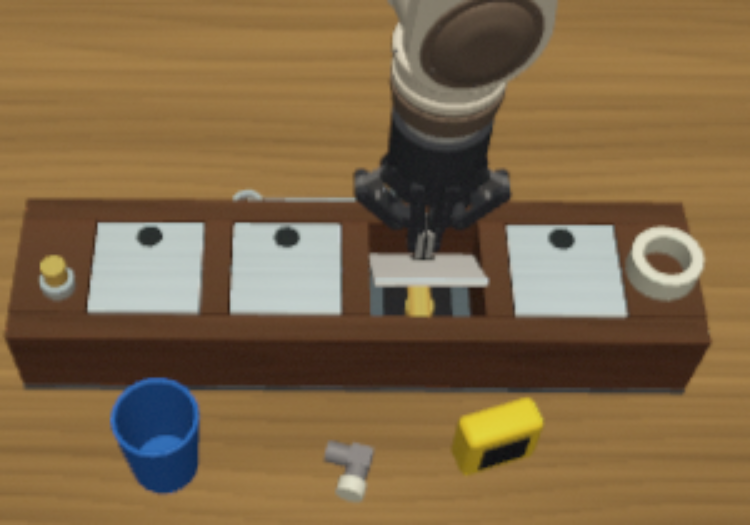

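The picture shows hatch1, around (425,270), tilted steeply with its far half up. The other three are level. I'll continue to the stop.

apply_moves([
  [0.001,0,0,0,-1],
  [0.002,0,0,0,-1],
  [0.003,0,0,0,-1],
  [0.003,0,0,0,-1],
])

```text
time: 13.25
ee_pos: [0.5295, 0.1224, 0.0619]
tcp_rot: [-27.8, 89.9, -27.2]
wrist_force: [0.1, -0.6, 0.7]
opening: 0.0
```

apply_moves([
  [0.0006,0,0,0,-1],
  [0.0012,0,0,0,-1],
  [0.0012,0,0,0,-1],
])

```text
time: 13.55
ee_pos: [0.5295, 0.1224, 0.0605]
tcp_rot: [-32.6, 89.9, -31.9]
wrist_force: [-0.2, -0.5, -0.2]
opening: -0.0001
```

apply_moves([
  [0.0007,0,0,0,-1],
  [0.0014,0,0,0,-1],
  [0.0021,0,0,0,-1],
  [0.0021,0,0,0,-1],
])

```text
time: 13.95
ee_pos: [0.5294, 0.1224, 0.0583]
tcp_rot: [-35.6, 89.9, -34.9]
wrist_force: [0.3, 0.2, 0.7]
opening: 0.0001
```

apply_moves([
  [0.0007,0,0,0,-1],
  [0.0014,0,0,0,-1],
  [0.0021,0,0,0,-1],
  [0.0021,0,0,0,-1],
])

```text
time: 14.35
ee_pos: [0.5296, 0.1225, 0.0574]
tcp_rot: [-17.5, 89.9, -16.9]
wrist_force: [-4.7, -0.6, 10.9]
opening: -0.0001
```

apply_moves([
  [0.0005,0,0,0,-1],
  [0.0005,0,0,0,-1],
  [0.0,0,-0.001,0,-1],
  [-0.004,0,-0.002,0,-1],
  [-0.01,0,-0.002,0,-1],
  [-0.03,0,-0.002,0,-1],
  [-0.07,0,-0.002,0,-1],
  [-0.12,0,-0.03,0,-1],
  [-0.14,0,-0.08,0,-1],
  [-0.14,0,-0.13,0,-1],
  [-0.14,0,-0.18,0,-1],
  [-0.14,0,-0.2,0,-1],
])

```text
time: 15.55
ee_pos: [0.3267, 0.1199, 0.1978]
tcp_rot: [-2.7, 89.8, -2.0]
wrist_force: [0.1, 0.8, 0.2]
opening: -0.0
```

Run:
```python
from h import *
o,p,R=pose();print(p,o["wrist_force"],o["time"])
c=cams.camera("scene");cv2.imwrite("pics/s3.png",cv2.resize(c["frame"][60:270,140:440],None,fx=2.5,fy=2.5))
d=cams.camera("top");cv2.imwrite("pics/t3.png",cv2.resize(d["frame"][110:290,110:390],None,fx=2.8,fy=2.8))
for cc in(c,d):
  P=np.array([w(cc,u,v) for v in range(384) for u in range(512) if cc["depth"][v,u]>0])
  m=(abs(P[:,1]-.1226)<.03)&(P[:,0]>.525)&(P[:,0]<.6)&(P[:,2]>.05)
  Q=P[m]; Q=Q[(Q[:,2]<.13)&(Q[:,2]>.092)]
  if len(Q)>5: print(len(Q),Q.max(0),np.polyfit(Q[:,2],Q[:,0],1), np.percentile(Q[:,2],97))
  for s in S:
    g=P[(abs(P[:,1]-s[1])<.035)&(abs(P[:,0]-.56)<.035)]
    if s is not S[1]: print(np.polyfit(g[:,0],g[:,2],1)[0].round(3), np.median(g[:,2]).round(4))
```

```text
[0.32673703 0.11989283 0.1977664 ] [0.07438788 0.7585792  0.16131675] 15.55
125 [0.59033423 0.15245314 0.12004728] [0.9079856  0.48025637] 0.1195583160111154
-0.004 0.0847
0.015 0.0847
0.011 0.0849
320 [0.58909365 0.15253461 0.12035719] [0.8381588  0.48739328] 0.11790019911603021
-0.007 0.0837
0.014 0.0835
0.018 0.0837
```

View pics/s3.png

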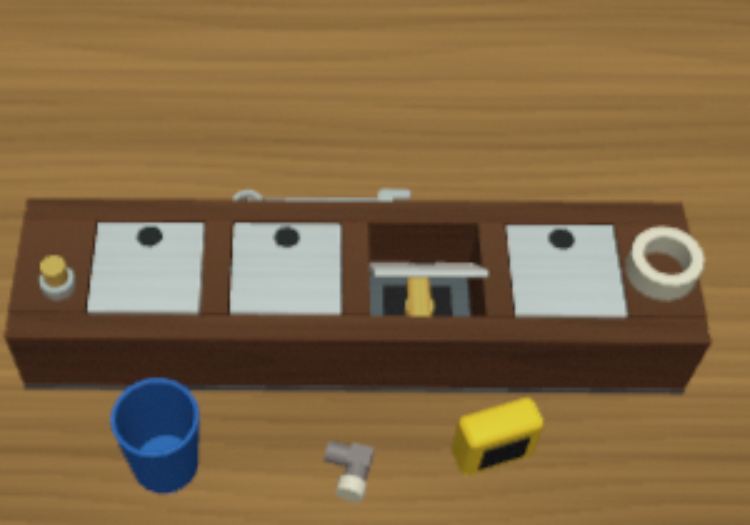

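View pics/t3.png

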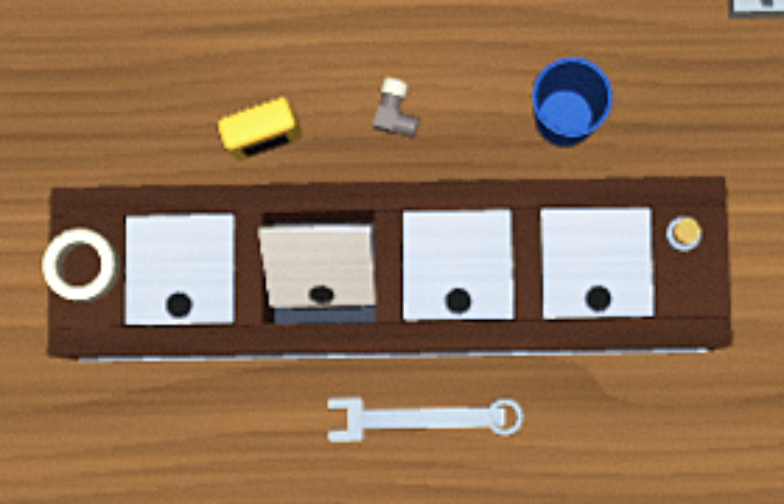

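Run:
```python
from h import *
for n in("top","scene"):
  cc=cams.camera(n)
  P=np.array([w(cc,u,v) for v in range(384) for u in range(512) if cc["depth"][v,u]>0])
  m=(abs(P[:,1]-.1226)<.03)&(P[:,0]>.535)&(P[:,0]<.585)&(P[:,2]>.055)&(P[:,2]<.117)
  Q=P[m][:,[0,2]].astype(np.float32)
  l=cv2.fitLine(Q,cv2.DIST_HUBER,0,.001,.001).ravel(); print(n,len(Q),np.arctan(l[1]/l[0]),l)
```

```text
top 606 0.89541715 [0.6251933  0.78046995 0.56061727 0.08674422]
scene 68 0.89752203 [0.6235491  0.7817842  0.571378   0.10157131]
```

Both cameras give a tilt of about 0.896 rad, so the hatch is at its stop. Handing in.

```bash
python3 -c "
from h import *
print(bot.job_done())"
```

```text
the job is handed in; nothing more can be done
None
```

Hatch1 was the free one, and it now stands open at its stop with the other three shut. I handed the job in at about 16 s of the 48 s allowed.

- **Finding it:** I pressed hatch3, then hatch2, with shut fingers. Both resisted springily at about 6 N within half a millimetre, so I left them. Hatch1 gave way at about 1 N over nearly 3 mm. I did not press hatch0, because the free hatch was already found.
- **Opening it:** I pushed hatch1 down by its spot until the force jumped to about 11 N at the stop, then withdrew clear of everything.
- **Last checks:**
  - A line fit to the depth images put hatch1 at 0.895 rad (top camera) and 0.898 rad (scene camera), against the 0.9 rad stop. An earlier, rougher fit had read 0.83–0.87 rad.
  - The other three hatches measured level to within about 0.02 rad.
  - In the last pictures the tape, union, spanner, tape measure, elbow and beaker were where they started.
  - The robot was touching nothing. No check failed.

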